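Hook a filter cover under its ledge, press it home and latch it

TASK

Close the open filter housing: lift the loose cover by its handle, hook its lip under the housing's ledge with the cover tilted, and let go so that it rests at a slant on the raised prop. Then press the free front edge down with the fingertips until the cover lies flat, fully home in its seat, and after that swing the latch all the way round over the cover's front edge. Leave the things standing round about where they are.

Things in the scene. Friction and masses are not known exactly. Their poses are not given: they have to be found in the camera images.
- housing: Grey filter housing, open on top, fixed, upright, yaw within 0.3 rad of zero; 200 (x) x 156 (y) x 82 mm, a hose port standing out 24 mm on each side. Origin: centre of the underside; x points to the side with the ledge (away from the robot), -x is the front, where prop and latch are; z up. 'Housing mm' below means this frame.
- seat (a point): Centre of the seat, housing (0, 0, 60) mm: where the seated cover's origin lies, axes parallel to the housing's. The recess over the seat is bounded by a rear wall at housing x = 87 mm, a front stop at x = -73.5 and side guides at y = +-62 (these rise 6 mm above the seat).
- ledge (a point): Middle of the ledge's lower front edge, housing (74, 0, 75) mm. The ledge runs back from here to the rear wall, 116 mm wide (y), 7 mm thick, its top at z = 82: the gap under it is 15 mm high and 13 mm deep. A flat cover cannot get in; with its front raised by 0.25 to 0.45 rad it slides in along its own plane.
- cover: Loose aluminium cover, 0.25 to 0.42 kg, flat on the worktop, handle up. Plate 140 (x) x 116 (y) x 5 mm; a lip 84 mm wide, 4 mm thick reaches 14 mm beyond its +x edge, undersides flush. Origin: centre of the plate's underside; x toward the lip, z up. Over the origin a black bar handle along y: 12 mm thick (x), 72 mm long, z 22 to 38 mm, on end posts at y = +-30; pinch it along x.
- cover_lip (a point): Middle of the lip's outer end, on the underside: (84, 0, 0) mm in the cover's frame. Let go under the ledge, the cover slides back to the rear wall and rests on the prop, tilted about 0.25 to 0.32 rad.
- cover_front (a point): Middle of the free front edge, on the underside: (-70, 0, 0) mm in the cover's frame; the plate's top is 5 mm above it.
- prop (a joint): Stiff vertical friction prop inside the housing near its front, at housing (-52, 0) mm: 15 mm black knob on a rod. Value in m: 0 = up (0 to 0.006 at the start), grows as it is pressed down, 0.045 = level with the seat. It stays where it is left, carries the cover's weight and yields to about 4 to 6 N pressed slowly on the cover above it.
- prop_top (a point): Top of the prop's knob; at housing z = 105 mm when joint prop is 0.
- latch (a joint): Flat steel turn latch on the front flange. Value in rad: 0 = open, arm along the housing's +y (starts at 0 to 0.25); grows clockwise seen from above; 1.57 = shut, arm along housing +x over the cover's front edge; stop at 1.6. Arm 14 mm wide, reaching 46 mm from the pivot, housing z 69 to 75 mm (4 mm over the seated cover). Light friction, about 1 N at the pin; stays where left.
- latch_pivot (a point): Point on the latch's vertical axis, at the arm's underside: housing (-87, 0, 69) mm.
- latch_pin (a point): Top of the upright black pin (12 mm thick, 25 mm tall above the arm) near the end of the latch's arm, 40 mm from the pivot; at housing z = 100 mm. Push it sideways with shut fingers to turn the latch.
- sample_bottle: bystander: white bottle with a red cap, 47x47x84 mm, origin centre of underside
- rebound_meter: bystander: hand-held meter with keypad, 148x68x30 mm lying flat, origin centre of underside
- tape_roll: bystander: roll of tape lying flat, 67x67x18 mm, origin centre of underside
- caliper: bystander: caliper lying flat, 73x247x15 mm, origin centre of underside
Mind the look-alikes: they are no part of the job. Several things have the shape of the cover; the one meant has the colours described above.

How it is judged:
By the outcome, as a careful person would: the job done as asked, in the order asked, and still so for the second after the job is handed in, with the robot touching nothing.
It also fails if it takes over 58 s, if anything falls off the work surface, if the arm or the gripper's body presses on something with over 40 N, if the wrist force passes 120 N, or if a joint passes its speed limit or range.

ROBOT

A 6-joint arm with a two-finger parallel gripper is mounted at the origin on a cart in front of the work surface, level with it; the furniture and walls round the work are solid. World frame = base frame: x ahead of the robot, y to its left, z up, the work surface at z = 0. Lengths are in m, angles in rad, forces in N, time in s.
With the tool pointing down it reaches from about 0.425 to 0.95 m from the base axis. Payload 3.5 kg.
Tool frame: the origin (TCP) lies at the very end of the fingers, on their centre line; the grasp point (between the pads) lies 19 mm behind it (tcp_to_grasp is the distance from the TCP to the grasp point, in m); z points along the fingers, y is the direction in which the jaws open and shut (so a half turn about z gives the same grasp; the last joint's range is limited). The gripper opens to 85 mm and grips with 20 to 120 N. Pads are 22 mm wide; open, the fingers measure 114 mm over their backs; the gripper's body (76 mm by 85 mm) begins 54 mm behind the grasp point. The pads swing forward as they close: fully open they stand 13 mm farther back than shut.
Start: joints at [1.001, 0.286, 1.577, -0, 1.279, -0.15], TCP at [0.275, 0.616, 0.231] pointing down, gripper open.
Joint ranges: [-2.77, 2.77], [-0.9, 2.22], [0.21, 2.48], [-1.53, 4.67], [0.24, 2.81], [-2.84, 2.84]. Speed limits (rad/s): [2.79, 2.79, 3.14, 3.14, 3.14, 3.14].

INTERFACE

Orientations are given as a unit quaternion [x, y, z, w].
In Python, from plant import * gives the robot as it stands. The module is installed in compiled form; this text tells all that it offers.
- The arm moves only by the tool arm_command, never from a script. Its argument "steps" is a list of rows, each a list of 3 entries, a list of its own where there are three numbers: the turn, a rotation vector about the tool's x, y, z in rad, then the shift along the tool's x, y, z in m, then the gripper command: -1 is shut, 1 is fully open, values between are in proportion. A call has 1 to 12 rows; each row is the pose to reach, as a shift and turn from the pose measured when the call began, along the tool's axes at that moment; what a row does not reach only later rows make up. A row lasts 1/8 s, in which the tool goes at most 62.5 mm and 10.7 degrees, less where a joint would pass 70% of its speed; a pose out of reach is approached as far as the arm can. A call with a gripper value outside its range is refused whole. The fingers move at their own pace and stop on an object; "force" is the grip in N (left out, the last holds). Time passes only in rows, so rows that repeat a pose let the fingers close. It gives the time, the measured TCP pose, the force and the opening at its end, in the units of the state.
- get_state(): the state, without advancing time (a new reading comes with each control period).
- read_camera(name): name is "scene" or "side" or "wrist"; returns a dict with "frame" (480x640x3 uint8, red, green, blue), "vfov" (degrees; the focal length in pixels is half the picture's height over the tangent of half this angle, whatever the lens; pixels are square), "cx", "cy" (the principal point, pixels), "dist" ([k1, k2, p1, p2, k3] as OpenCV has them; the pictures are not rectified), "position" and "rotation" of the camera in the world; the wrist camera has in their place "mount" (4x4, takes a point from camera to tool coordinates, whose origin is the TCP and whose axes are the flange's). Camera axes: x right, y up, looking along -z (the intrinsics and any distortion apply to the point x, -y, -z); pixel columns grow to the right and rows downward; lengths in m; the calibration is good to about 2 mm. A picture is of the moment at which its call begins: read the wrist's pose just before it. There is no depth.
- sign_off(): hands the job in, once; it reports no verdict.
The state is a dict: "time": time; "qpos": joint angles; "dq": joint speeds; "joint_efforts": joint torques, N m; "eef_pos": TCP position; "tcp_rot": TCP orientation; "contact_force": force on the tool from outside, world axes, zero at the start; "wrist_torque": the same for the moment, N m; "opening": opening from 0.0 (shut) to 1.0 (fully open).
Only numpy, scipy, OpenCV 4.12 (cv2) and the standard library are available. Lean on these libraries where they do the work, as an engineer would, in place of code of your own. Each camera call takes 0.05 s, during which the arm holds its last target.

## Working session

There is one attempt and no reset: what is moved stays moved. The work goes in short steps, Python scripts to look and compute and a tool call to move; the robot and the scene stay as the last step left them, time stands still between calls to the robot, and variables do not carry over. Pictures are saved under pics/ and viewed, and the job is handed in when it is done.

Besides the shell and the picture viewer there is one more tool, called after "Request:" by a JSON object that holds its "fn" and its "kwargs", one argument or row to a line. arm_command: Moves the arm, as the interface text tells. Its arguments: {"type":"object","properties":{"steps":{"type":"array"},"force":{"type":"number"}},"required":["steps"]}

```bash
ls; mkdir -p pics
python3 - <<'E'
from plant import *
import cv2
print(get_state())
for n in ["scene","side","wrist"]:
    r=read_camera(n); f=r.pop("frame"); print(n,r)
    cv2.imwrite(f"pics/{n}0.png",f[:,:,::-1])
E
```

```text
pics
{'time': 0.0, 'qpos': array([ 1.00095979e+00,  2.87205571e-01,  1.57817358e+00, -7.44691286e-06,
        1.27857987e+00, -1.49982376e-01]), 'dq': array([ 2.01191779e-03,  1.38010403e-03, -3.30524073e-04,  2.40693864e-03,
       -9.85093978e-04, -9.52853557e-06]), 'joint_efforts': array([-5.13426003e-04, -4.05972290e+01, -2.92627001e+01, -1.51350309e-04,
        5.64822141e-03,  5.15706411e-07]), 'eef_pos': array([0.27475688, 0.61583685, 0.22992241]), 'tcp_rot': array([ 2.08387382e-01,  9.78045653e-01, -1.10863100e-03, -4.13368929e-04]), 'contact_force': array([ 0.09461809,  0.29824463, -0.11951103]), 'wrist_torque': array([0.0098008 , 0.00343402, 0.04372335]), 'opening': 0.9922514774475415}
scene {'vfov': 50.820531198620586, 'cx': 316.73590888121333, 'cy': 246.0767731504758, 'dist': array([0.0218422, 0.       , 0.       , 0.       , 0.       ]), 'position': array([0.13226497, 0.76804423, 1.05948311]), 'rotation': array([-0.09969387,  0.35365166,  0.89850575, -0.24016465])}
side {'vfov': 57.38096718083677, 'cx': 319.81515123544204, 'cy': 240.8319303382991, 'dist': array([-0.0774623,  0.       ,  0.       ,  0.       ,  0.       ]), 'position': array([ 0.46119737, -0.98859695,  0.67265714]), 'rotation': array([ 0.50474213, -0.03143244, -0.03842723,  0.86184147])}
wrist {'vfov': 69.73735605530108, 'cx': 317.26284936252324, 'cy': 239.37102020818637, 'dist': array([0.01047794, 0.        , 0.        , 0.        , 0.        ]), 'mount': array([[ 3.42065297e-04,  9.63773982e-01,  2.66720068e-01,
         6.83181510e-02],
       [ 9.99999909e-01, -2.61633962e-04, -3.37092223e-04,
        -6.10959663e-04],
       [-2.55097686e-04,  2.66720160e-01, -9.63773984e-01,
        -1.42432716e-01],
       [ 0.00000000e+00,  0.00000000e+00,  0.00000000e+00,
         1.00000000e+00]])}
```

View pics/scene0.png

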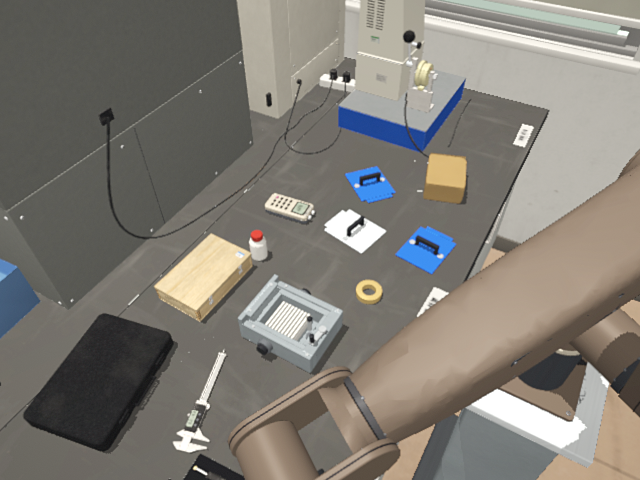

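View pics/side0.png

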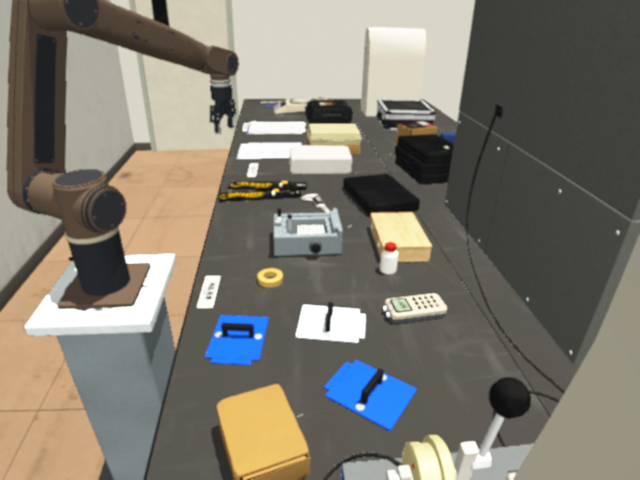

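View pics/wrist0.png

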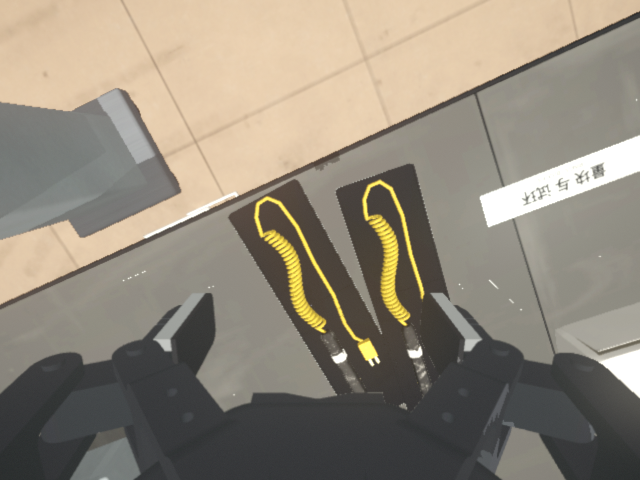

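The cover-shaped things are the blue ones at scene (370,183) and (426,248), and the bare pale one at (355,230). The pale one fits "aluminium, black handle". I'll confirm in enlarged crops.

```bash
cat > h.py <<'E'
import numpy as np, cv2
from scipy.spatial.transform import Rotation as R
def K(c,H=480):
    f=H/2/np.tan(np.radians(c["vfov"])/2); return np.array([[f,0,c["cx"]],[0,f,c["cy"]],[0,0,1.]])
def pose(c,st=None):
    if "mount" in c:
        M=np.array(c["mount"]); Rt=R.from_quat(st["tcp_rot"]).as_matrix()
        return Rt@M[:3,:3], Rt@M[:3,3]+st["eef_pos"]
    q=np.array(c["rotation"]); return (R.from_quat(q).as_matrix() if q.size==4 else q), np.array(c["position"])
F=np.diag([1,-1,-1.])
def ray(c,uv,st=None):
    Rc,p=pose(c,st); n=cv2.undistortPoints(np.array(uv,float).reshape(-1,1,2),K(c),np.array(c["dist"])).reshape(-1,2)
    d=np.c_[n[:,0],-n[:,1],-np.ones(len(n))]@Rc.T; return p,d
def onz(c,uv,z,st=None):
    p,d=ray(c,uv,st); z=np.broadcast_to(z,(len(d),)); return p+d*((z-p[2])/d[:,2])[:,None]
def proj(c,X,st=None):
    Rc,p=pose(c,st); X=(np.atleast_2d(X)-p)@Rc@F
    return cv2.projectPoints(X.reshape(-1,1,3),np.zeros(3),np.zeros(3),K(c),np.array(c["dist"]))[0].reshape(-1,2)
def crop(f,x0,y0,w,h,s,name):
    cv2.imwrite(name,cv2.resize(f[y0:y0+h,x0:x0+w,::-1],None,fx=s,fy=s,interpolation=cv2.INTER_CUBIC))
E
python3 - <<'E'
from plant import *
from h import *
import pickle
c=read_camera("scene"); s=read_camera("side")
pickle.dump((c,s),open("c0.pkl","wb"))
crop(c["frame"],310,190,160,100,5,"pics/a1.png")
crop(c["frame"],225,265,130,110,5,"pics/a2.png")
crop(s["frame"],250,190,130,160,3.7,"pics/a3.png")
E
```

```text
(no output)
```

View pics/a1.png

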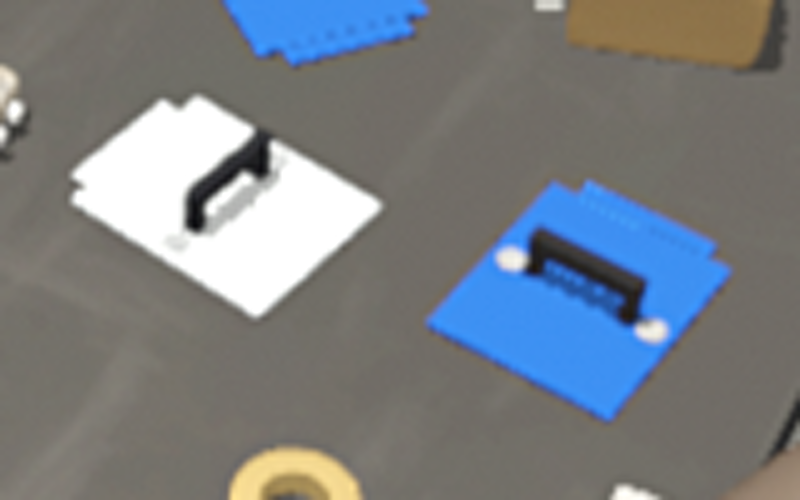

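View pics/a2.png

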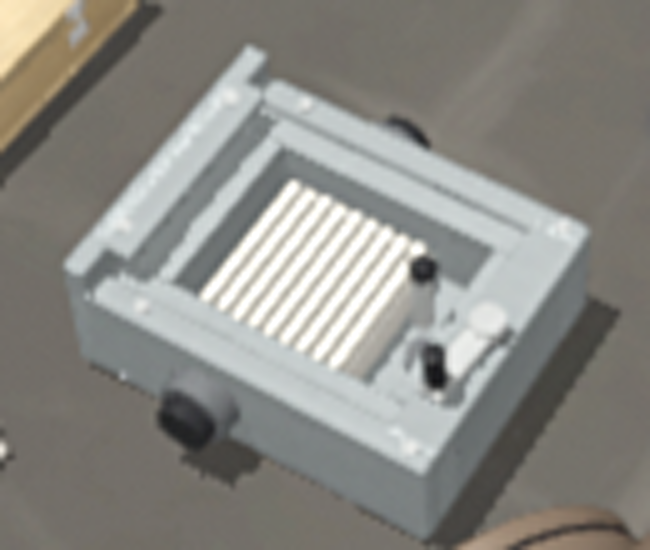

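View pics/a3.png

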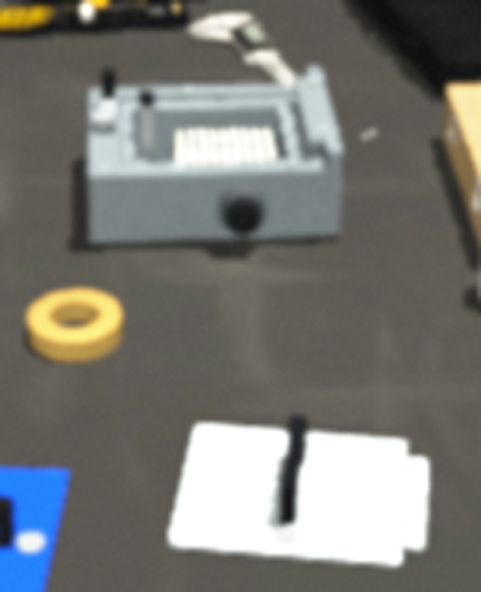

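```bash
cat > fit0.py <<'E'
from h import *
import pickle
from scipy.optimize import least_squares
c,s=pickle.load(open("c0.pkl","rb"))
A1=lambda p:np.array(p)/5+[310,190]
A2=lambda p:np.array(p)/5+[225,265]
A3=lambda p:np.array(p)/3.7+[250,190]
# subpixel offset of resize
def fit(obs,x0,np_=3,extra=None):
    def X(x,P):
        P=np.array(P(x) if callable(P) else P,float)/1000
        co,si=np.cos(x[2]),np.sin(x[2]); return np.array([x[0]+co*P[0]-si*P[1],x[1]+si*P[0]+co*P[1],P[2]])
    def res(x): return np.concatenate([proj(cam,X(x,P))[0]-uv for cam,uv,P in obs])
    r=least_squares(res,x0,loss='soft_l1'); return r,res(r.x).reshape(-1,2)
cov=[(c,A1([257,318]),(-70,58,5)),(c,A1([383,207]),(-70,-58,5)),(c,A1([75,200]),(70,58,5)),(c,A1([197,95]),(70,-58,5)),
(c,A1([72,182]),(84,42,4)),(c,A1([163,100]),(84,-42,4)),
(s,A3([195,424]),(-70,58,5)),(s,A3([169,546]),(-70,-58,5)),(s,A3([407,438]),(70,58,5)),(s,A3([402,565]),(70,-58,5)),(s,A3([428,458]),(84,42,4)),(s,A3([427,548]),(84,-42,4))]
r,e=fit(cov,[0.6,0,0]); print("cover",r.x.round(4)); print(e.round(1).tolist())
pin=lambda x:(-87+40*np.sin(x[4]),40*np.cos(x[4]),100)
prop=lambda x:(-52,0,105-x[3]*1000)
ho=[(c,A2([428,537]),(-100,78,0)),(c,A2([85,355]),(100,78,0)),(c,A2([65,265]),(100,78,82)),(c,A2([250,45]),(100,-78,82)),
(s,A3([90,241]),(-100,-78,0)),(s,A3([342,236]),(100,-78,0)),(c,A2([424,258]),prop),(c,A2([433,347]),pin),(s,A3([108,72]),pin),(s,A3([147,93]),prop)]
r,e=fit(ho,[0.5,0.3,0,0.0,0.1]); print("housing",r.x.round(4)); print(e.round(1).tolist())
E
python3 fit0.py
```

```text
cover [ 0.5713 -0.1937 -0.2014]
[[0.2, -1.4], [-0.5, -1.1], [-0.8, -0.8], [-0.3, 0.0], [-0.2, -2.0], [-0.3, -0.1], [0.0, 0.4], [0.0, -1.1], [-0.5, 0.9], [-0.5, -1.2], [-0.6, 0.3], [-0.9, -0.6]]
housing [ 0.5463  0.1939 -0.0091  0.007   0.1428]
[[0.2, 1.3], [-0.7, 0.6], [-0.8, -0.8], [-0.6, -0.9], [-0.2, 2.2], [-0.8, 1.3], [-0.0, -0.1], [0.2, -0.3], [-0.0, -0.2], [-0.6, 0.1]]
```

```bash
cat > mv.py <<'E'
from h import *
from plant import *
# target: TCP world pos, yaw of tool y (world), pitch about world-y'(tool x) -> print row
def Rtool(yaw,pitch=0):
    x=np.array([-np.sin(yaw),np.cos(yaw),0]); y=np.array([np.cos(yaw),np.sin(yaw),0])
    R0=np.c_[x,y,[0,0,-1.]]
    return R0@R.from_rotvec([pitch,0,0]).as_matrix()   # +pitch about tool x: tool y dips down
def row(p,yaw,pitch=0,st=None):
    st=st or get_state(); Rc=R.from_quat(st["tcp_rot"]).as_matrix()
    t=R.from_matrix(Rc.T@Rtool(yaw,pitch)).as_rotvec(); d=Rc.T@(np.array(p)-st["eef_pos"])
    return t.round(3).tolist(),d.round(4).tolist()
def show(*a,**k):
    for t in a: print(row(*t))
def stat():
    s=get_state(); print("t",round(s["time"],2),"p",s["eef_pos"].round(4),"F",s["contact_force"].round(1),"op",round(s["opening"],3))
E
python3 -c "
from mv import *
stat(); show(((0.54,0.12,0.27),-0.01),((0.4,0.4,0.27),0.5))
print(Rtool(0,0.3)@[0,1,0])"
```

```text
t 0.25 p [0.2749 0.6161 0.2306] F [ 0.1 -0.   0.7] op 0.999
([-0.001, 0.0, 1.161], [-0.4443, -0.345, -0.0391])
([-0.001, 0.0, 0.651], [-0.2023, -0.1464, -0.0392])
[ 0.95533649  0.         -0.29552021]
```

Request:
{"fn": "arm_command", "kwargs": {
  "steps": [
    [[0,0,1.161],[-0.444,-0.345,-0.039],1],
    [[0,0,1.161],[-0.444,-0.345,-0.039],1],
    [[0,0,1.161],[-0.444,-0.345,-0.039],1],
    [[0,0,1.161],[-0.444,-0.345,-0.039],1],
    [[0,0,1.161],[-0.444,-0.345,-0.039],1],
    [[0,0,1.161],[-0.444,-0.345,-0.039],1],
    [[0,0,1.161],[-0.444,-0.345,-0.039],1],
    [[0,0,1.161],[-0.444,-0.345,-0.039],1],
    [[0,0,1.161],[-0.444,-0.345,-0.039],1],
    [[0,0,1.161],[-0.444,-0.345,-0.039],1],
    [[0,0,1.161],[-0.444,-0.345,-0.039],1],
    [[0,0,1.161],[-0.444,-0.345,-0.039],1]
  ]
}}

```text
time: 1.75
eef_pos: [0.5391, 0.1215, 0.2697]
tcp_rot: [0.71, 0.704, -0.001, -0.0]
contact_force: [0.5, 0.0, -0.9]
opening: 0.999
```

Run:
```python
from mv import *
import pickle
stat()
st=get_state(); w=read_camera("wrist"); pickle.dump((st,w),open("w1.pkl","wb"))
print(np.abs(st["dq"]).max())
cv2.imwrite("pics/w1.png",w["frame"][:,:,::-1])
```

```text
t 1.75 p [0.5391 0.1215 0.2697] F [ 0.5  0.  -0.9] op 0.999
0.007948832101071902
```

View pics/w1.png

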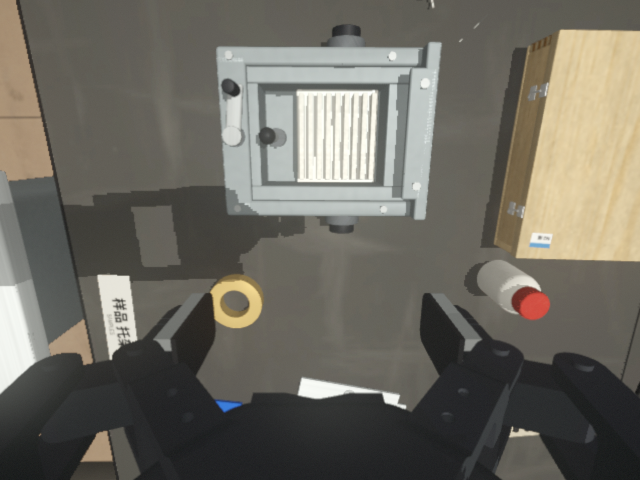

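Run:
```python
import pickle; from h import *
st,w=pickle.load(open("w1.pkl","rb"))
crop(w["frame"],205,20,240,220,3.3,"pics/w1c.png")
```

```text
(no output)
```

View pics/w1c.png

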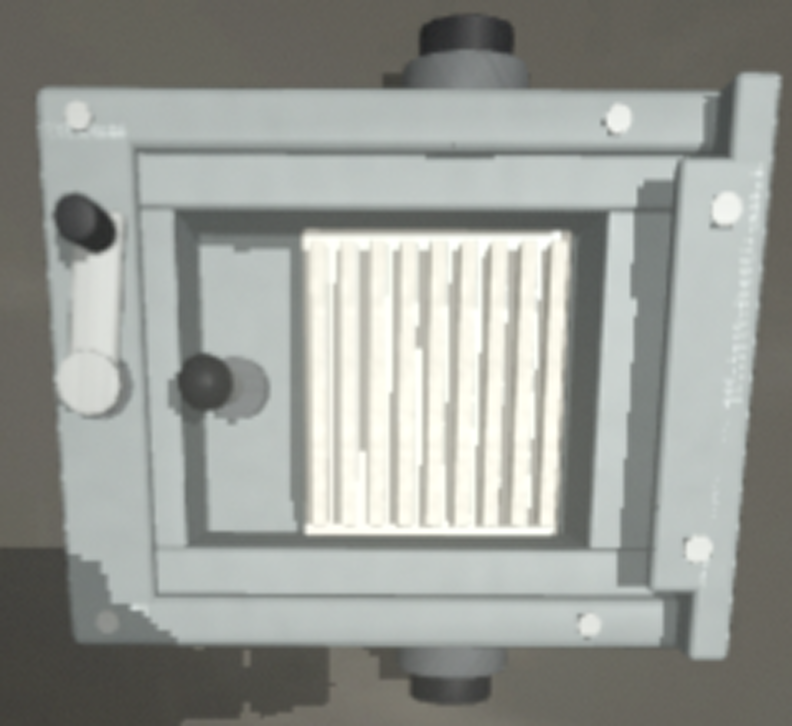

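```bash
cat > fit1.py <<'E'
from h import *
import pickle
exec(open("fit0.py").read().split("# subpixel")[0])
from scipy.optimize import least_squares
exec("def fit"+open("fit0.py").read().split("def fit")[1].split("cov=")[0])
# override to allow state
st,w=pickle.load(open("w1.pkl","rb"))
B=lambda p:np.array(p)/3.3+[205,20]
def X(x,P):
    P=np.array(P(x) if callable(P) else P,float)/1000
    co,si=np.cos(x[2]),np.sin(x[2]); return np.array([x[0]+co*P[0]-si*P[1],x[1]+si*P[0]+co*P[1],P[2]])
pin=lambda x:(-87+40*np.sin(x[4]),40*np.cos(x[4]),100)
prop=lambda x:(-52,0,105-7-x[3]*1000)
obs=[((780,76),(100,78,82)),((727,657),(100,-78,82)),((681,160),(74,58,82)),((652,588),(74,-58,82)),((135,150),(-73.5,62,66)),((155,597),(-73.5,-62,66)),((78,217),pin),((205,381),prop),((88,382),(-87,0,76))]
def res(x): return np.concatenate([proj(w,X(x,P),st)[0]-B(uv) for uv,P in obs])
r=least_squares(res,[.546,.194,0,0,.14],loss='soft_l1',f_scale=1.); print(r.x.round(4)); print(res(r.x).reshape(-1,2).round(1).tolist())
E
python3 fit1.py
```

```text
[ 0.5459  0.1951 -0.0145  0.0056  0.1339]
[[2.2, -1.2], [1.2, 1.4], [-0.2, -1.0], [-1.2, 1.8], [-0.6, -0.2], [-0.5, -0.4], [-0.0, 0.0], [-0.1, 0.5], [0.3, 0.3]]
```

```bash
python3 -c "
from mv import *
show(((0.56,-0.26,0.22),-0.2))"
```

```text
([-0.001, 0.001, 0.192], [-0.3814, 0.024, 0.05])
```

Request:
{"fn": "arm_command", "kwargs": {
  "steps": [
    [[0,0,0.192],[-0.381,0.024,0.05],1],
    [[0,0,0.192],[-0.381,0.024,0.05],1],
    [[0,0,0.192],[-0.381,0.024,0.05],1],
    [[0,0,0.192],[-0.381,0.024,0.05],1],
    [[0,0,0.192],[-0.381,0.024,0.05],1],
    [[0,0,0.192],[-0.381,0.024,0.05],1],
    [[0,0,0.192],[-0.381,0.024,0.05],1],
    [[0,0,0.192],[-0.381,0.024,0.05],1],
    [[0,0,0.192],[-0.381,0.024,0.05],1]
  ]
}}

```text
time: 2.92
eef_pos: [0.5605, -0.2576, 0.2203]
tcp_rot: [0.773, 0.634, -0.0, -0.0]
contact_force: [0.5, -0.0, 0.1]
opening: 1.001
```

Run:
```python
from mv import *
import pickle
stat()
st=get_state(); w=read_camera("wrist"); pickle.dump((st,w),open("w2.pkl","wb"))
crop(w["frame"],140,0,360,270,2.2,"pics/w2.png")
```

```text
t 2.92 p [ 0.5605 -0.2576  0.2203] F [ 0.5 -0.   0.1] op 1.001
```

View pics/w2.png

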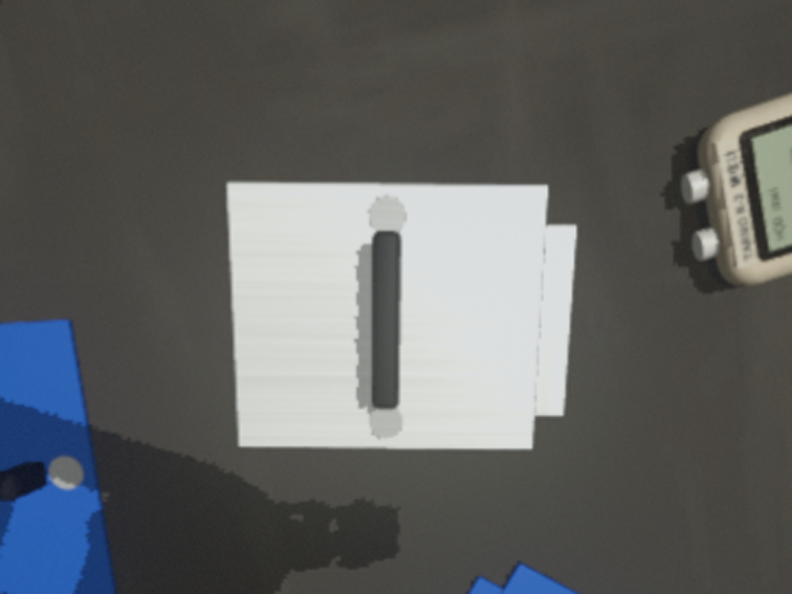

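The bare aluminium cover is square in view: plate corners at crop (228,183), (547,186), (532,448), (239,446), with the lip to the right.

Run:
```python
from mv import *
import pickle
from scipy.optimize import least_squares
st,w=pickle.load(open("w2.pkl","rb"))
B=lambda p:np.array(p)/2.2+[140,0]
def X(x,P):
    P=np.array(P,float)/1000
    co,si=np.cos(x[2]),np.sin(x[2]); return np.array([x[0]+co*P[0]-si*P[1],x[1]+si*P[0]+co*P[1],P[2]])
obs=[((228,183),(-70,58,5)),((547,186),(70,58,5)),((532,448),(70,-58,5)),((239,446),(-70,-58,5)),((577,226),(84,42,4)),((563,415),(84,-42,4)),((386,231),(0,36,38)),((386,409),(0,-36,38))]
def res(x): return np.concatenate([proj(w,X(x,P),st)[0]-B(uv) for uv,P in obs])
r=least_squares(res,[.57,-.194,-.2],loss='soft_l1'); print(r.x.round(4)); print(res(r.x).reshape(-1,2).round(1).tolist())
x=r.x
show(((x[0],x[1],0.10),x[2]),((x[0],x[1],0.014),x[2]))
```

```text
[ 0.5705 -0.1936 -0.2051]
[[-0.9, -0.4], [0.6, -0.4], [0.2, 0.8], [-0.3, 0.6], [0.1, -0.4], [0.3, 0.4], [0.2, -0.6], [-0.3, 0.6]]
([-0.0, 0.001, 0.008], [0.0648, -0.0027, 0.1205])
([-0.0, 0.001, 0.008], [0.0649, -0.0026, 0.2065])
```

Request:
{"fn": "arm_command", "kwargs": {
  "steps": [
    [[0,0,0.008],[0.065,-0.003,0.06],1],
    [[0,0,0.008],[0.065,-0.003,0.12],1],
    [[0,0,0.008],[0.065,-0.003,0.16],1],
    [[0,0,0.008],[0.065,-0.003,0.19],1],
    [[0,0,0.008],[0.065,-0.003,0.207],1],
    [[0,0,0.008],[0.065,-0.003,0.207],1]
  ],
  "force": 60
}}

```text
time: 3.72
eef_pos: [0.57, -0.1925, 0.013]
tcp_rot: [0.775, 0.631, -0.001, -0.0]
contact_force: [0.8, 0.2, -0.4]
opening: 0.998
```

Request:
{"fn": "arm_command", "kwargs": {
  "steps": [
    [[0,0,0],[0,0,0],-1],
    [[0,0,0],[0,0,0],-1],
    [[0,0,0],[0,0,0],-1],
    [[0,0,0],[0,0,0],-1],
    [[0,0,0],[0,0,0],-1],
    [[0,0,0],[0,0,0],-1],
    [[0,0,0],[0,0,0],-1],
    [[0,0,0],[0,0,0],-1]
  ],
  "force": 60
}}

```text
time: 4.72
eef_pos: [0.5704, -0.1929, 0.0138]
tcp_rot: [0.775, 0.631, -0.001, -0.0]
contact_force: [-1.5, 0.2, 5.3]
opening: 0.125
```

```bash
python3 -c "
from mv import *
stat()
s=get_state(); print(R.from_quat(s['tcp_rot']).as_matrix().round(3))"
```

```text
t 4.72 p [ 0.5704 -0.1929  0.0138] F [-1.5  0.2  5.3] op 0.125
[[ 0.203  0.979 -0.001]
 [ 0.979 -0.203 -0.001]
 [-0.001 -0.001 -1.   ]]
```

```bash
cat > tgt.py <<'E'
from mv import *
H=(.546,.1947,-.0135)
def h2w(p):
    c,s=np.cos(H[2]),np.sin(H[2]); p=np.array(p)/1000; return np.array([H[0]+c*p[0]-s*p[1],H[1]+s*p[0]+c*p[1],p[2]])
def tcp(xl,zl,th,y=0.7,off=13.8):
    c,s=np.cos(th),np.sin(th); x=xl-84*c+off*s; z=zl+84*s+off*c
    return h2w((x,y,z)),H[2],th
E
python3 -c "
from tgt import *
t=.36
B=(85-50*np.cos(t),62+50*np.sin(t))
print(row((.57,-.193,.23),-.2051))
for a in [(B[0],B[1]+70,t),(B[0],B[1],t),(85,62,t),(85.5,61,.29)]: print(a,tcp(*a)[0].round(4),row(*tcp(*a)))
"
```

```text
([-0.001, 0.001, 0.001], [-0.0004, -0.0005, -0.2162])
(np.float64(38.20515881610326), np.float64(149.6137116637545), 0.36) [0.5105 0.1959 0.1921] ([0.358, -0.034, -0.189], [0.3684, -0.1376, -0.1785])
(np.float64(38.20515881610326), np.float64(79.6137116637545), 0.36) [0.5105 0.1959 0.1221] ([0.358, -0.034, -0.189], [0.3684, -0.1376, -0.1085])
(85, 62, 0.36) [0.5573 0.1952 0.1045] ([0.358, -0.034, -0.189], [0.3773, -0.0916, -0.0909])
(85.5, 61, 0.29) [0.555  0.1953 0.0982] ([0.288, -0.027, -0.189], [0.3769, -0.0938, -0.0847])
```

Request:
{"fn": "arm_command", "kwargs": {
  "steps": [
    [[0,0,0],[0,0,-0.02],-1],
    [[0,0,0],[0,0,-0.05],-1],
    [[0,0,0],[0,0,-0.1],-1],
    [[0,0,0],[0,0,-0.15],-1],
    [[0,0,0],[0,0,-0.21],-1],
    [[0,0,0],[0,0,-0.21],-1],
    [[0,0,0],[0,0,-0.21],-1]
  ]
}}

```text
time: 5.6
eef_pos: [0.5696, -0.1921, 0.2224]
tcp_rot: [0.775, 0.631, -0.001, -0.001]
contact_force: [-0.2, 0.2, -4.6]
opening: 0.127
```

```bash
python3 -c "
from tgt import *
stat()
s=read_camera('side')['frame']; crop(s,230,100,180,200,3,'pics/l1.png')
t=.36
B=(85-50*np.cos(t),62+50*np.sin(t))
for a in [(B[0],B[1]+70,t),(B[0],B[1],t)]: print(row(*tcp(*a)))
"
```

```text
t 5.6 p [ 0.5696 -0.1921  0.2224] F [-0.2  0.2 -4.6] op 0.127
([0.353, -0.036, -0.188], [0.3678, -0.1357, 0.0299])
([0.353, -0.036, -0.188], [0.3678, -0.1353, 0.0999])
```

View pics/l1.png

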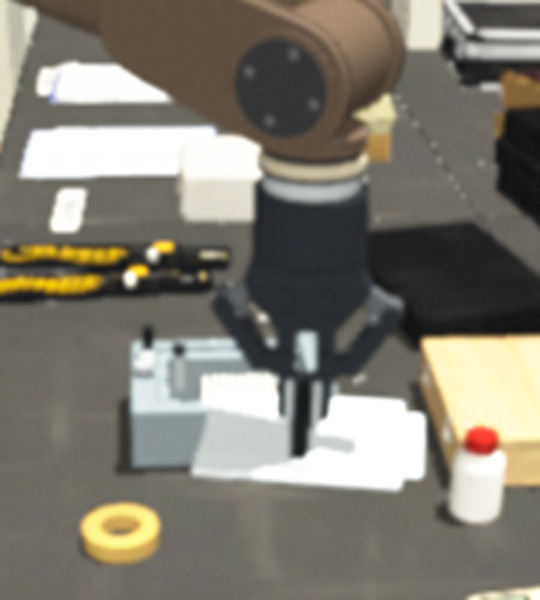

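Request:
{"fn": "arm_command", "kwargs": {
  "steps": [
    [[0,0,0],[0.12,-0.04,0],-1],
    [[0.1,-0.01,-0.05],[0.18,-0.07,0],-1],
    [[0.2,-0.02,-0.1],[0.24,-0.09,0.01],-1],
    [[0.3,-0.03,-0.15],[0.3,-0.11,0.02],-1],
    [[0.353,-0.036,-0.188],[0.34,-0.13,0.03],-1],
    [[0.353,-0.036,-0.188],[0.368,-0.136,0.03],-1],
    [[0.353,-0.036,-0.188],[0.368,-0.136,0.03],-1],
    [[0.353,-0.036,-0.188],[0.368,-0.136,0.03],-1],
    [[0.353,-0.036,-0.188],[0.368,-0.136,0.03],-1],
    [[0.353,-0.036,-0.188],[0.368,-0.136,0.03],-1]
  ]
}}

```text
time: 6.9
eef_pos: [0.5107, 0.1947, 0.1919]
tcp_rot: [0.701, 0.69, -0.126, -0.127]
contact_force: [-0.4, -0.5, -3.6]
opening: 0.125
```

```bash
python3 -c "
from tgt import *
stat()
import pickle
t=.36
B=(85-50*np.cos(t),62+50*np.sin(t))
for a in [(B[0],B[1]+70,t),(B[0],B[1],t)]: print(row(*tcp(*a)))
st=get_state(); s=read_camera('side');w=read_camera('wrist');c=read_camera('scene'); pickle.dump((st,s,w,c),open('w3.pkl','wb')); crop(s['frame'],240,150,130,110,4.5,'pics/l2.png')
crop(w['frame'],140,0,360,300,2,'pics/l3.png')
"
```

```text
t 6.9 p [0.5107 0.1947 0.1919] F [-0.4 -0.5 -3.6] op 0.125
([0.0, 0.0, -0.003], [0.0012, -0.0003, -0.0001])
([0.0, 0.0, -0.003], [0.0012, 0.0243, 0.0654])
```

View pics/l2.png

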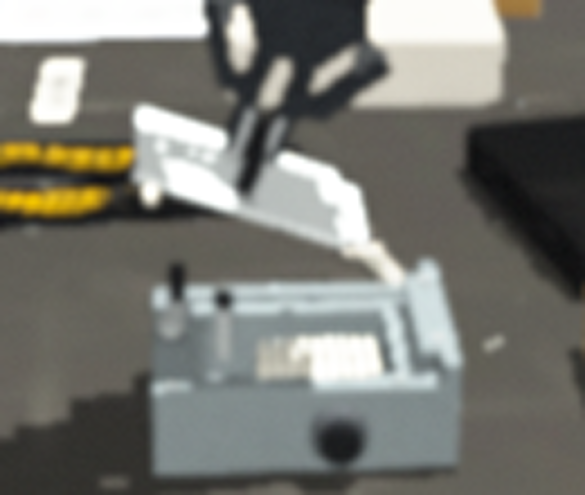

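View pics/l3.png

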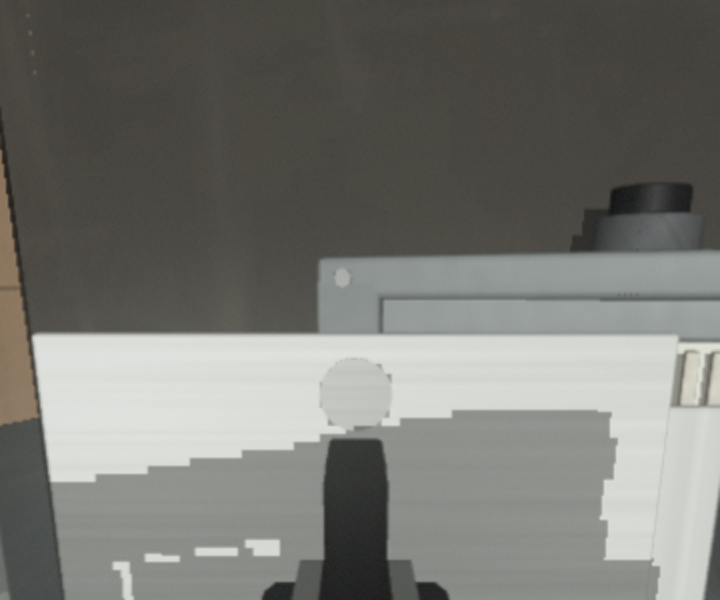

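Run:
```python
from tgt import *
import pickle
st,s,w,c=pickle.load(open("w3.pkl","rb"))
Rt=R.from_quat(st["tcp_rot"]).as_matrix()
def T(P,pitch=0,dx=-.7,dy=0,dz=13.8):
    P=np.array(P,float); v=R.from_rotvec([pitch,0,0]).apply([P[1],P[0],-P[2]])
    return Rt@((v+[dx,dy,dz])/1000)+st["eef_pos"]
for p in [0,.02]:
  for q in [(-70,58,5),(70,58,5),(0,36,38)]: print(p,q,((proj(w,T(q,p),st)[0]-[140,0])*2).round(1))
for q in [(-70,-58,5),(70,-58,0),(84,-42,0),(-70,58,5)]: print(q,((proj(s,T(q))[0]-[240,150])*4.5).round(1))
print("rail z66", [((proj(w,h2w(q),st)[0]-[140,0])*2).round(1).tolist() for q in [(-73.5,62,66),(-100,78,66)]])
```

```text
0 (-70, 58, 5) [ 32.  335.5]
0 (70, 58, 5) [685.4 335.7]
0 (0, 36, 38) [359.9 474.9]
0.02 (-70, 58, 5) [ 29.6 336. ]
0.02 (70, 58, 5) [682.8 335.3]
0.02 (0, 36, 38) [364.2 474.9]
(-70, -58, 5) [134.1 174.3]
(70, -58, 0) [344.3 250.4]
(84, -42, 0) [362.8 246.5]
(-70, 58, 5) [137.2 107.2]
rail z66 [[378.5, 301.0], [314.5, 258.3]]
```

Request:
{"fn": "arm_command", "kwargs": {
  "steps": [
    [[0,0,-0.003],[0.001,0.006,0.02],-1],
    [[0,0,-0.003],[0.001,0.018,0.045],-1],
    [[0,0,-0.003],[0.001,0.024,0.064],-1],
    [[0,0,-0.003],[0.001,0.024,0.064],-1],
    [[0,0,-0.003],[0.001,0.036,0.064],-1],
    [[0,0,-0.003],[0.001,0.046,0.064],-1],
    [[0,0,-0.003],[0.001,0.054,0.064],-1],
    [[0,0,-0.003],[0.001,0.058,0.064],-1],
    [[0,0,-0.003],[0.001,0.058,0.064],-1]
  ]
}}

```text
time: 8.18
eef_pos: [0.5427, 0.1956, 0.1118]
tcp_rot: [0.7, 0.691, -0.125, -0.127]
contact_force: [-0.1, 0.6, -3.9]
opening: 0.128
```

```bash
python3 -c "
from tgt import *
stat()
for a in [(85,63,.36),(85.5,61.5,.29)]: print(row(*tcp(*a)))
s=read_camera('side');w=read_camera('wrist');c=read_camera('scene'); crop(s['frame'],250,170,120,100,6,'pics/m2.png')
crop(c['frame'],225,235,140,130,4.5,'pics/m3.png');
"
```

```text
t 8.18 p [0.5427 0.1956 0.1118] F [-0.1  0.6 -3.9] op 0.128
([0.0, -0.0, 0.001], [-0.0001, 0.0158, 0.0007])
([-0.07, -0.0, 0.001], [-0.0001, 0.0161, 0.0079])
```

View pics/m2.png

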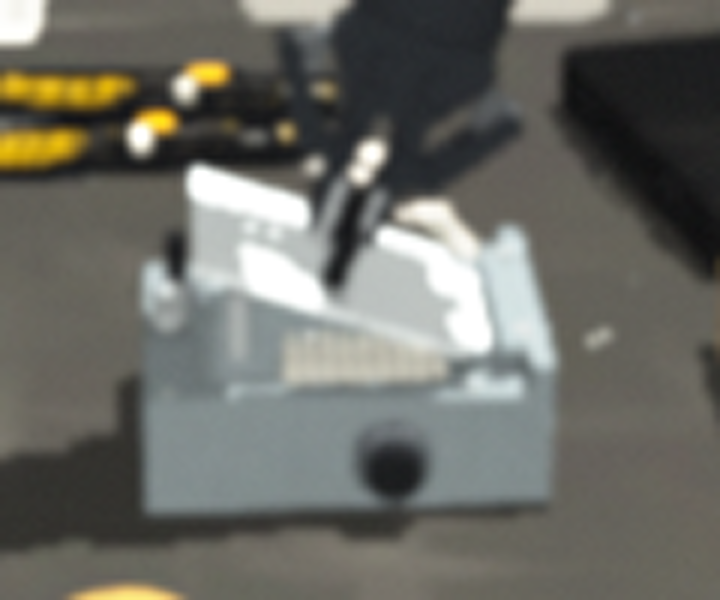

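View pics/m3.png

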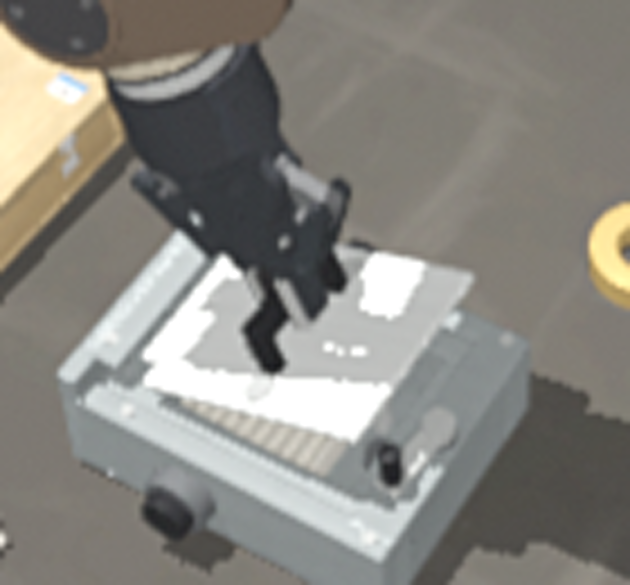

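Request:
{"fn": "arm_command", "kwargs": {
  "steps": [
    [[0,0,0],[0,0.005,0],-1],
    [[0,0,0],[0,0.009,0.001],-1],
    [[0,0,0],[0,0.012,0.001],-1],
    [[0,0,0],[0,0.012,0.001],-1]
  ]
}}

```text
time: 8.82
eef_pos: [0.5533, 0.1955, 0.1066]
tcp_rot: [0.7, 0.691, -0.126, -0.127]
contact_force: [-0.6, 0.3, -3.0]
opening: 0.125
```

```bash
python3 -c "
from tgt import *
stat()
for a in [(85,63,.36),(86,62,.29)]: print(row(*tcp(*a)))
s=read_camera('side');crop(s['frame'],250,170,120,100,6,'pics/m4.png')
"
```

```text
t 8.82 p [0.5533 0.1955 0.1066] F [-0.6  0.3 -3. ] op 0.125
([0.0, 0.0, 0.001], [-0.0002, 0.0041, -0.0004])
([-0.07, -0.0, 0.001], [-0.0002, 0.0046, 0.0061])
```

View pics/m4.png

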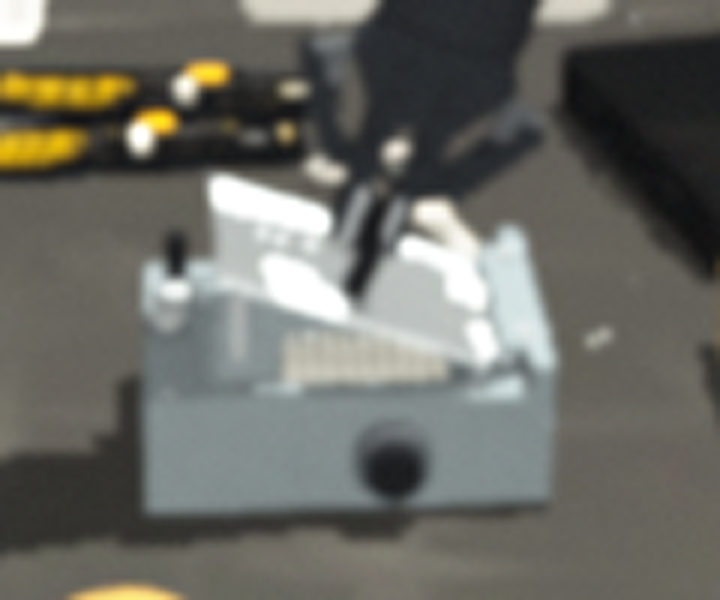

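Request:
{"fn": "arm_command", "kwargs": {
  "steps": [
    [[0,0,0],[0,0.004,0],-1],
    [[-0.035,0,0],[0,0.0045,0.003],-1],
    [[-0.07,0,0],[0,0.0045,0.006],-1],
    [[-0.07,0,0],[0,0.0045,0.006],-1],
    [[-0.07,0,0],[0,0.0045,0.006],-1]
  ]
}}

```text
time: 9.5
eef_pos: [0.5555, 0.1955, 0.0996]
tcp_rot: [0.704, 0.695, -0.101, -0.103]
contact_force: [0.1, 0.3, -2.6]
opening: 0.122
```

```bash
python3 -c "
from tgt import *
stat()
for a in [(86,62,.28)]: print(row(*tcp(*a)))
s=read_camera('side');crop(s['frame'],250,170,120,100,6,'pics/m5.png')
"
```

```text
t 9.5 p [0.5555 0.1955 0.0996] F [ 0.1  0.3 -2.6] op 0.122
([-0.01, -0.0, 0.001], [-0.0002, -0.0001, 0.0012])
```

View pics/m5.png

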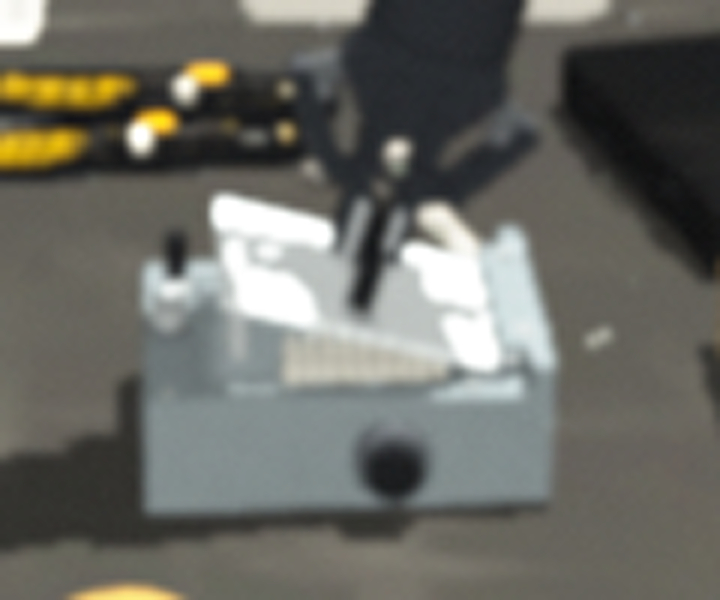

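Request:
{"fn": "arm_command", "kwargs": {
  "steps": [
    [[-0.01,0,0],[0,0,0.0015],-1],
    [[-0.015,0,0],[0,0,0.003],-1],
    [[-0.015,0,0],[0,0,0.003],-1]
  ]
}}

```text
time: 9.93
eef_pos: [0.5551, 0.1955, 0.0972]
tcp_rot: [0.705, 0.696, -0.096, -0.097]
contact_force: [1.2, 0.2, -1.9]
opening: 0.122
```

```bash
python3 -c "
from tgt import *
stat()
"
```

```text
t 9.93 p [0.5551 0.1955 0.0972] F [ 1.2  0.2 -1.9] op 0.122
```

Contact is starting, with the load on the tool down to about 2 N. I'll open gently in place, then back off along the tool axis.

Request:
{"fn": "arm_command", "kwargs": {
  "steps": [
    [[0,0,0],[0,0,0],-0.6],
    [[0,0,0],[0,0,0],-0.4],
    [[0,0,0],[0,0,0],0],
    [[0,0,0],[0,0,0],0.3],
    [[0,0,0],[0,0,0],0.3],
    [[0,0,0],[0,0,-0.03],0.3],
    [[0,0,0],[0,0,-0.07],0.3],
    [[0,0,0],[0,0,-0.1],0.3],
    [[0,0,0],[0,0,-0.1],0.3]
  ]
}}

```text
time: 11.05
eef_pos: [0.5842, 0.1953, 0.1965]
tcp_rot: [0.705, 0.696, -0.093, -0.095]
contact_force: [0.0, -0.1, 0.3]
opening: 0.646
```

```bash
python3 -c "
from tgt import *
stat()
s=read_camera('side');crop(s['frame'],250,170,120,100,6,'pics/n1.png')
c=read_camera('scene');crop(c['frame'],225,235,140,130,4.5,'pics/n2.png')
print(((proj(s,h2w((87-70-84,-58,65+154*.27)))[0]-[250,170])*6), ((proj(s,h2w((72,-58,64+4)))[0]-[250,170])*6))
"
```

```text
t 11.05 p [0.5842 0.1953 0.1965] F [ 0.  -0.1  0.3] op 0.646
[205.00421617 308.16116026] [492.15560102 371.78726245]
```

View pics/n1.png

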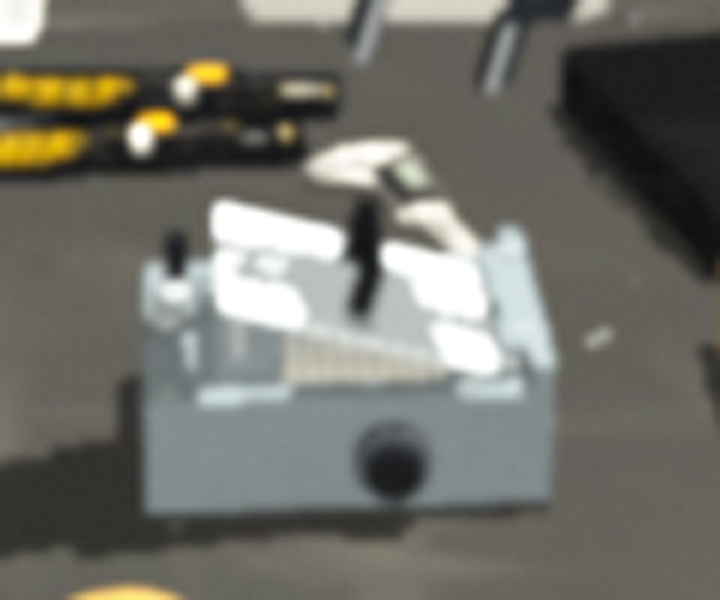

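View pics/n2.png

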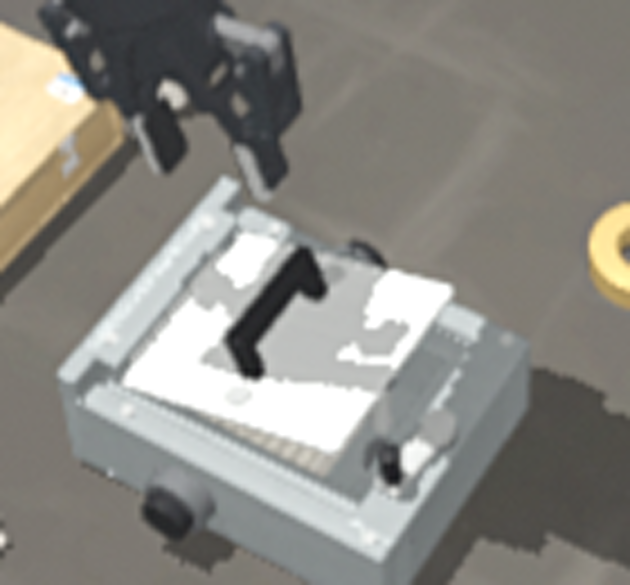

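```bash
python3 -c "
from tgt import *
stat()
print(row(h2w((-52,0,150)),H[2]))
"
```

```text
t 11.15 p [0.5815 0.195  0.1924] F [-0.7  0.6 -1.4] op 0.655
([-0.275, -0.0, 0.001], [-0.0007, -0.0727, 0.0646])
```

Request:
{"fn": "arm_command", "kwargs": {
  "steps": [
    [[-0.14,0,0],[0,-0.03,0],-1],
    [[-0.275,0,0],[0,-0.06,0.03],-1],
    [[-0.275,0,0],[0,-0.073,0.05],-1],
    [[-0.275,0,0],[0,-0.073,0.064],-1],
    [[-0.275,0,0],[0,-0.073,0.064],-1],
    [[-0.275,0,0],[0,-0.073,0.064],-1],
    [[-0.275,0,0],[0,-0.073,0.064],-1]
  ],
  "force": 40
}}

```text
time: 12.02
eef_pos: [0.4953, 0.1961, 0.1514]
tcp_rot: [0.712, 0.702, 0.001, 0.0]
contact_force: [1.0, -1.4, 0.5]
opening: 0.003
```

```bash
python3 -c "
from tgt import *
stat()
print(row(h2w((-52,0,108)),H[2]),row(h2w((-52,0,65)),H[2]))
w=read_camera('wrist');cv2.imwrite('pics/n3.png',w['frame'][:,:,::-1])
s=read_camera('side');crop(s['frame'],250,170,120,100,6,'pics/n4.png')
"
```

```text
t 12.03 p [0.4953 0.1961 0.1514] F [ 1.  -1.4  0.5] op 0.003
([0.001, -0.001, 0.0], [-0.0008, -0.0014, 0.0434]) ([0.001, -0.001, 0.0], [-0.0008, -0.0014, 0.0864])
```

View pics/n3.png

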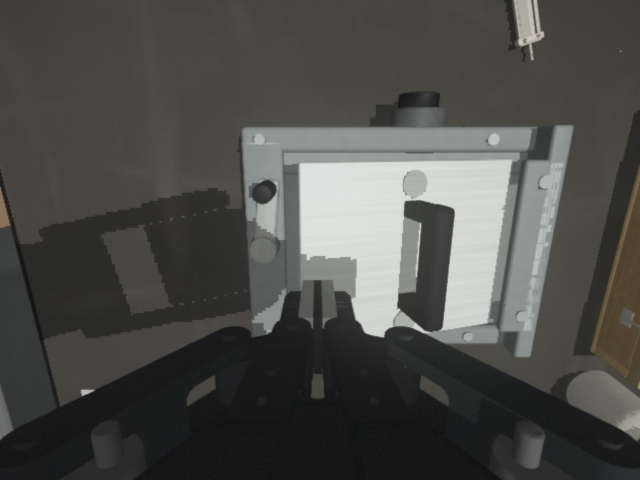

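View pics/n4.png

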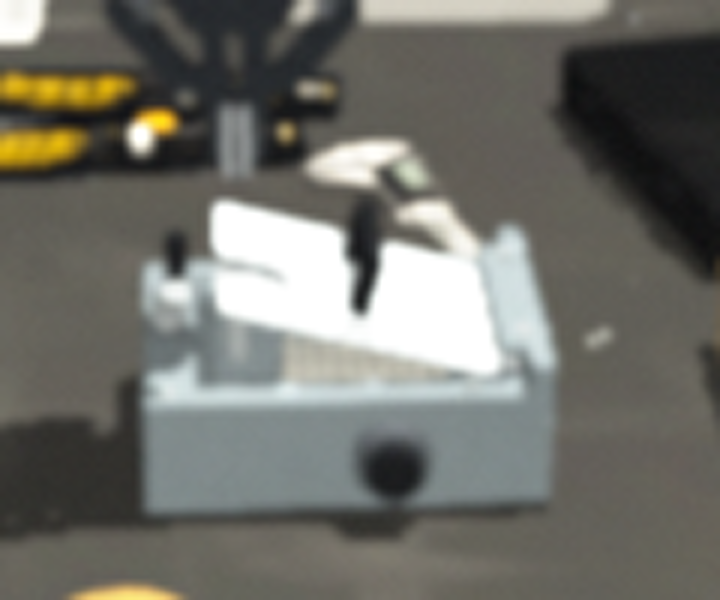

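Request:
{"fn": "arm_command", "kwargs": {
  "steps": [
    [[0,0,0],[-0.001,-0.006,0.02],-1],
    [[0,0,0],[-0.001,-0.006,0.036],-1],
    [[0,0,0],[-0.001,-0.006,0.042],-1],
    [[0,0,0],[-0.001,-0.006,0.046],-1],
    [[0,0,0],[-0.001,-0.006,0.05],-1],
    [[0,0,0],[-0.001,-0.006,0.054],-1]
  ]
}}

```text
time: 12.88
eef_pos: [0.4891, 0.1955, 0.0985]
tcp_rot: [0.712, 0.703, 0.001, -0.0]
contact_force: [-3.4, -1.1, 5.4]
opening: -0.002
```

```bash
python3 -c "
from tgt import *
stat()
s=read_camera('side');crop(s['frame'],250,170,120,100,6,'pics/o1.png')
print(row(h2w((-57,0,65)),H[2]))
"
```

```text
t 12.88 p [0.4891 0.1955 0.0985] F [-3.4 -1.1  5.4] op -0.002
([0.0, -0.001, 0.001], [-0.0001, 0.0001, 0.0329])
```

View pics/o1.png

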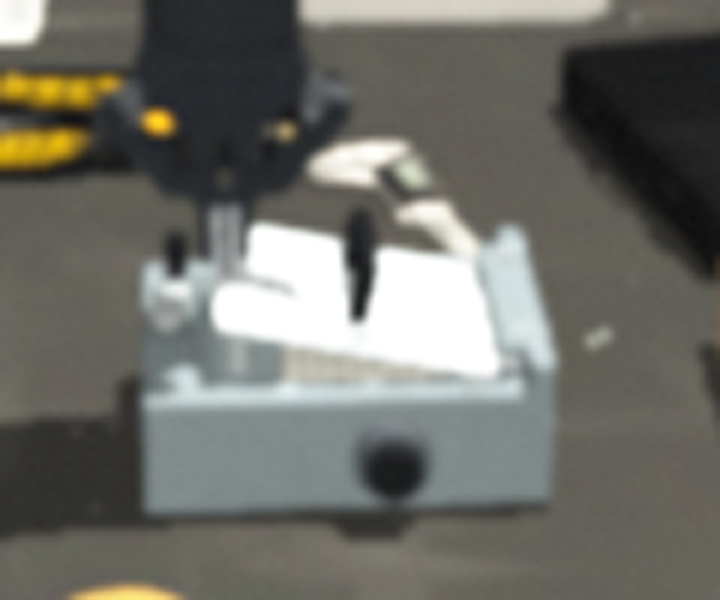

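Request:
{"fn": "arm_command", "kwargs": {
  "steps": [
    [[0,0,0],[0,0,0.004],-1],
    [[0,0,0],[0,0,0.008],-1],
    [[0,0,0],[0,0,0.012],-1],
    [[0,0,0],[0,0,0.016],-1],
    [[0,0,0],[0,0,0.02],-1],
    [[0,0,0],[0,0,0.024],-1],
    [[0,0,0],[0,0,0.027],-1],
    [[0,0,0],[0,0,0.03],-1]
  ]
}}

```text
time: 13.92
eef_pos: [0.4887, 0.1955, 0.0675]
tcp_rot: [0.712, 0.703, 0.0, -0.0]
contact_force: [-2.6, -0.4, 4.1]
opening: -0.001
```

```bash
python3 -c "
from tgt import *
stat()
s=read_camera('side');crop(s['frame'],250,170,120,100,6,'pics/o2.png')
print(row(h2w((-57,0,65)),H[2]))
"
```

```text
t 13.93 p [0.4887 0.1955 0.0675] F [-2.6 -0.4  4.1] op -0.001
([-0.0, -0.001, 0.001], [0.0, 0.0003, 0.0022])
```

View pics/o2.png

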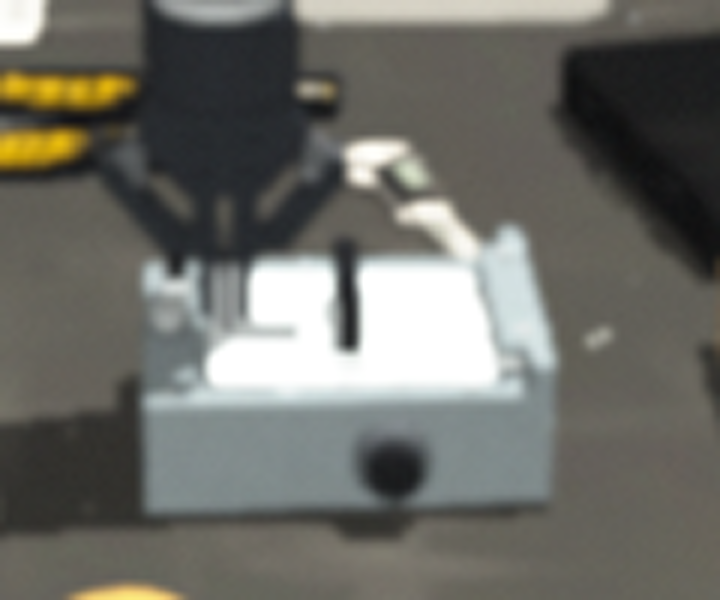

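Request:
{"fn": "arm_command", "kwargs": {
  "steps": [
    [[0,0,0],[0,0,0.002],-1],
    [[0,0,0],[0,0,0.004],-1],
    [[0,0,0],[0,0,0.005],-1],
    [[0,0,0],[0,0,0.005],-1]
  ]
}}

```text
time: 14.48
eef_pos: [0.489, 0.1955, 0.065]
tcp_rot: [0.712, 0.703, -0.0, -0.001]
contact_force: [-9.6, -1.7, 19.4]
opening: -0.003
```

```bash
python3 -c "
from tgt import *
print(row(h2w((-57,0,125)),H[2]),row(h2w((-114,44,125)),H[2]),row(h2w((-114,44,83)),H[2]))
"
```

```text
([-0.001, -0.0, 0.001], [-0.0, -0.0001, -0.06]) ([-0.001, -0.0, 0.001], [0.0441, -0.0571, -0.0599]) ([-0.001, -0.0, 0.001], [0.0441, -0.057, -0.0179])
```

Request:
{"fn": "arm_command", "kwargs": {
  "steps": [
    [[0,0,0],[0,0,-0.02],-1],
    [[0,0,0],[0,0,-0.05],-1],
    [[0,0,0],[0,0,-0.065],-1],
    [[0,0,0],[0.022,-0.03,-0.065],-1],
    [[0,0,0],[0.044,-0.057,-0.065],-1],
    [[0,0,0],[0.044,-0.057,-0.065],-1],
    [[0,0,0],[0.044,-0.057,-0.065],-1]
  ]
}}

```text
time: 15.35
eef_pos: [0.433, 0.2399, 0.1298]
tcp_rot: [0.711, 0.703, -0.0, -0.0]
contact_force: [-0.1, -0.7, -0.4]
opening: 0.001
```

```bash
python3 -c "
from tgt import *
stat()
print(row(h2w((-114,44,83)),H[2]))
s=read_camera('side');crop(s['frame'],250,170,120,100,6,'pics/p1.png')
c=read_camera('scene');crop(c['frame'],225,235,140,130,4.5,'pics/p2.png')
w=read_camera('wrist');cv2.imwrite('pics/p3.png',w['frame'][:,:,::-1])
"
```

```text
t 15.35 p [0.433  0.2399 0.1298] F [-0.1 -0.7 -0.4] op 0.001
([-0.001, 0.0, 0.001], [0.0003, -0.0004, 0.0468])
```

View pics/p1.png

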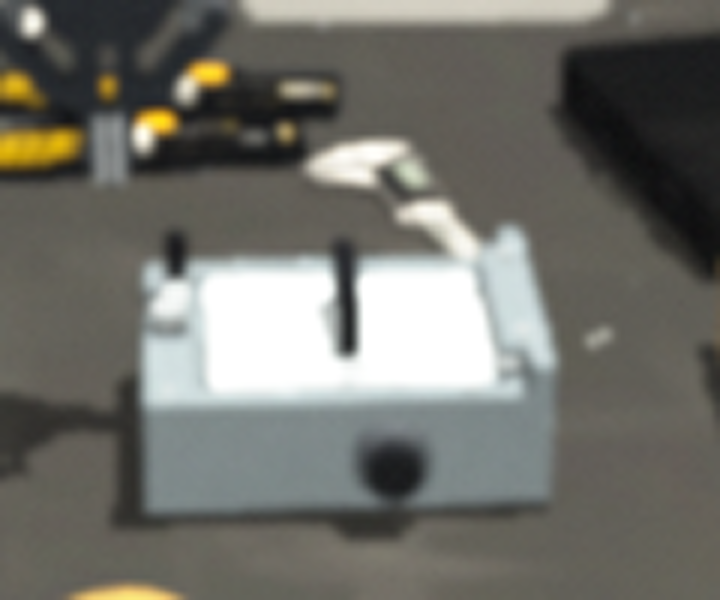

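View pics/p2.png

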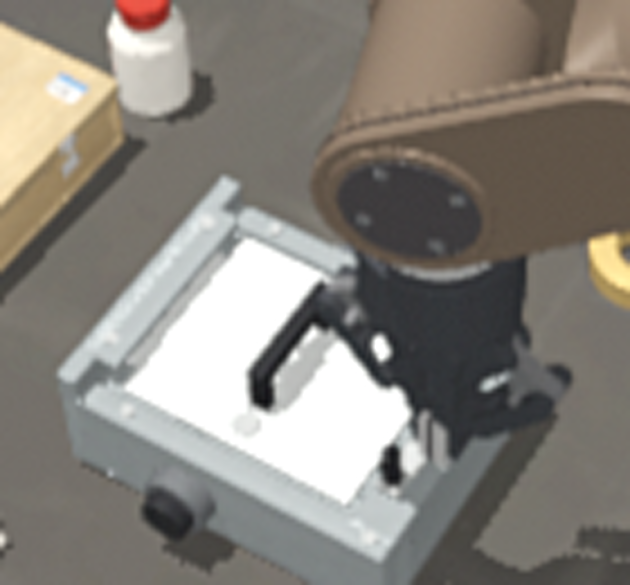

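View pics/p3.png

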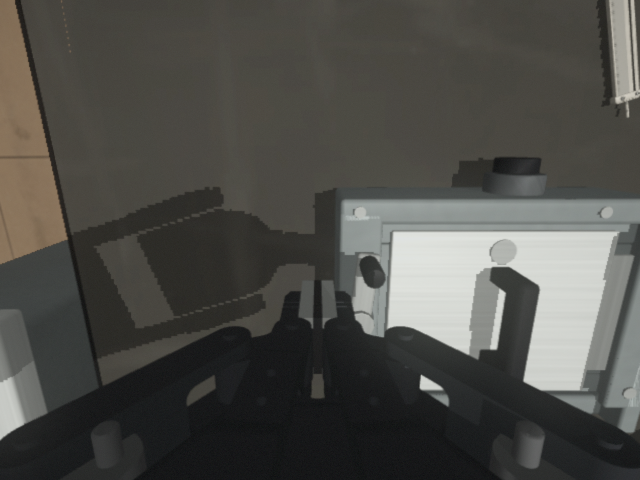

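Request:
{"fn": "arm_command", "kwargs": {
  "steps": [
    [[0,0,0],[0,0,0.025],-1],
    [[0,0,0],[0,0,0.046],-1],
    [[0,0,0],[0,0,0.046],-1]
  ]
}}

```text
time: 15.88
eef_pos: [0.4325, 0.2388, 0.0822]
tcp_rot: [0.712, 0.702, -0.002, -0.001]
contact_force: [0.1, -0.7, 0.2]
opening: 0.001
```

```bash
python3 -c "
from tgt import *
stat()
for q in np.arange(.13,1.75,.12):
    t=np.array([np.cos(q),-np.sin(q)]); pin=np.array([-87+40*np.sin(q),40*np.cos(q)])
    d=14+3*np.sin(q)**2
    p=pin-d*t; print(round(q,2),p.round(1),row(h2w((*p,83)),H[2])[1])
"
```

```text
t 15.88 p [0.4325 0.2388 0.0822] F [ 0.1 -0.7  0.2] op 0.001
0.13 [-95.7  41.5] [-0.001, 0.0183, -0.0008]
0.25 [-90.8  42.3] [-0.0002, 0.0232, -0.0009]
0.37 [-86.   42.5] [-0.0, 0.0281, -0.0009]
0.49 [-81.1  42.2] [-0.0003, 0.033, -0.0009]
0.61 [-76.4  41.4] [-0.0011, 0.0377, -0.0009]
0.73 [-71.8  40. ] [-0.0025, 0.0423, -0.001]
0.85 [-67.3  38.2] [-0.0043, 0.0468, -0.001]
0.97 [-63.1  35.8] [-0.0066, 0.051, -0.001]
1.09 [-59.1  33. ] [-0.0095, 0.055, -0.001]
1.21 [-55.4  29.7] [-0.0128, 0.0587, -0.001]
1.33 [-52.2  25.9] [-0.0166, 0.0619, -0.001]
1.45 [-49.3  21.7] [-0.0208, 0.0648, -0.0011]
1.57 [-47.  17.] [-0.0254, 0.0671, -0.0011]
1.69 [-45.3  12.1] [-0.0304, 0.0688, -0.0011]
```

Request:
{"fn": "arm_command", "kwargs": {
  "steps": [
    [[0,0,0],[0,0.012,-0.001],-1],
    [[0,0,0],[0,0.018,-0.001],-1],
    [[0,0,0],[0,0.023,-0.001],-1],
    [[0,0,0],[0,0.028,-0.001],-1],
    [[0,0,0],[0,0.033,-0.001],-1],
    [[0,0,0],[-0.001,0.038,-0.001],-1],
    [[0,0,0],[-0.0025,0.042,-0.001],-1],
    [[0,0,0],[-0.004,0.047,-0.001],-1],
    [[0,0,0],[-0.0065,0.051,-0.001],-1]
  ]
}}

```text
time: 17.0
eef_pos: [0.4833, 0.2313, 0.0829]
tcp_rot: [0.712, 0.702, -0.003, -0.002]
contact_force: [-2.4, 0.5, 0.0]
opening: -0.004
```

```bash
python3 -c "
from tgt import *
stat()
for q in np.arange(.97,1.75,.12):
    t=np.array([np.cos(q),-np.sin(q)]); pin=np.array([-87+40*np.sin(q),40*np.cos(q)])
    d=14+3*np.sin(q)**2
    p=pin-d*t; print(round(q,2),p.round(1),row(h2w((*p,83)),H[2])[1])
s=read_camera('side');crop(s['frame'],250,170,120,100,6,'pics/q1.png')
w=read_camera('wrist');crop(w['frame'],200,130,260,200,3,'pics/q3.png')
"
```

```text
t 17.0 p [0.4833 0.2313 0.0829] F [-2.4  0.5  0. ] op -0.004
0.97 [-63.1  35.8] [0.0001, 0.0002, -0.0001]
1.09 [-59.1  33. ] [-0.0027, 0.0041, -0.0001]
1.21 [-55.4  29.7] [-0.0061, 0.0078, -0.0002]
1.33 [-52.2  25.9] [-0.0098, 0.0111, -0.0002]
1.45 [-49.3  21.7] [-0.0141, 0.0139, -0.0002]
1.57 [-47.  17.] [-0.0187, 0.0162, -0.0002]
1.69 [-45.3  12.1] [-0.0236, 0.018, -0.0002]
```

View pics/q1.png

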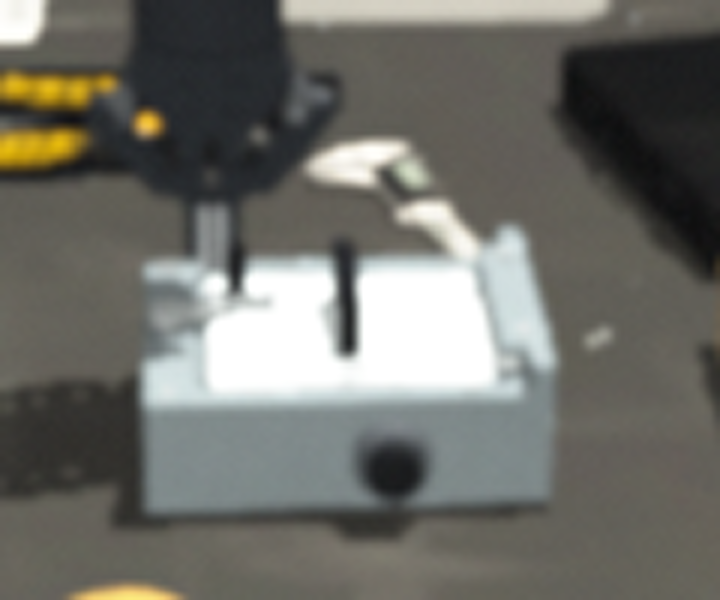

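View pics/q3.png

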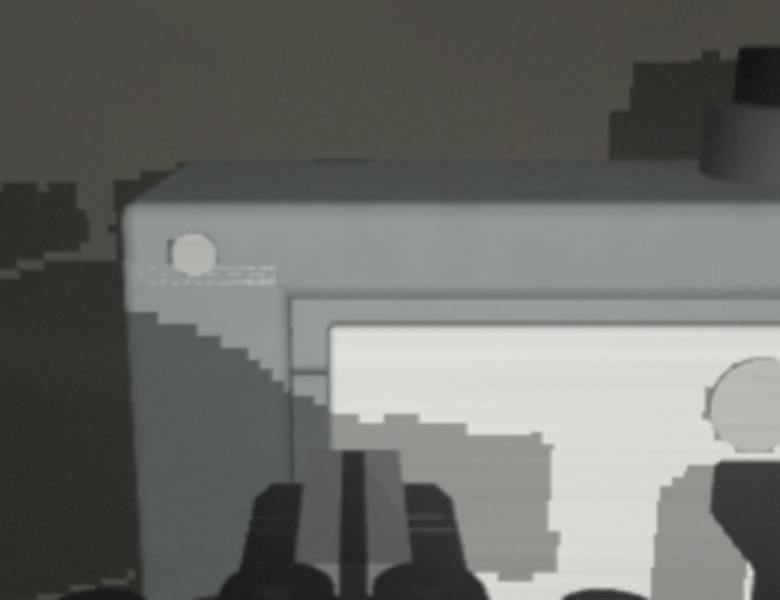

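Request:
{"fn": "arm_command", "kwargs": {
  "steps": [
    [[0,0,0],[-0.001,0.004,0],-1],
    [[0,0,0],[-0.004,0.008,0],-1],
    [[0,0,0],[-0.008,0.011,0],-1],
    [[0,0,0],[-0.012,0.014,0],-1],
    [[0,0,0],[-0.016,0.0165,0],-1],
    [[0,0,0],[-0.019,0.017,0],-1],
    [[0,0,0],[-0.02,0.017,0],-1]
  ]
}}

```text
time: 17.98
eef_pos: [0.5009, 0.2119, 0.0831]
tcp_rot: [0.713, 0.701, -0.001, -0.002]
contact_force: [-0.5, 7.4, -0.6]
opening: -0.001
```

```bash
python3 -c "
from tgt import *
stat()
s=read_camera('side');crop(s['frame'],250,170,120,100,6,'pics/r1.png')
c=read_camera('scene');crop(c['frame'],225,235,140,130,4.5,'pics/r2.png')
"
```

```text
t 17.98 p [0.5009 0.2119 0.0831] F [-0.5  7.4 -0.6] op -0.001
```

View pics/r1.png

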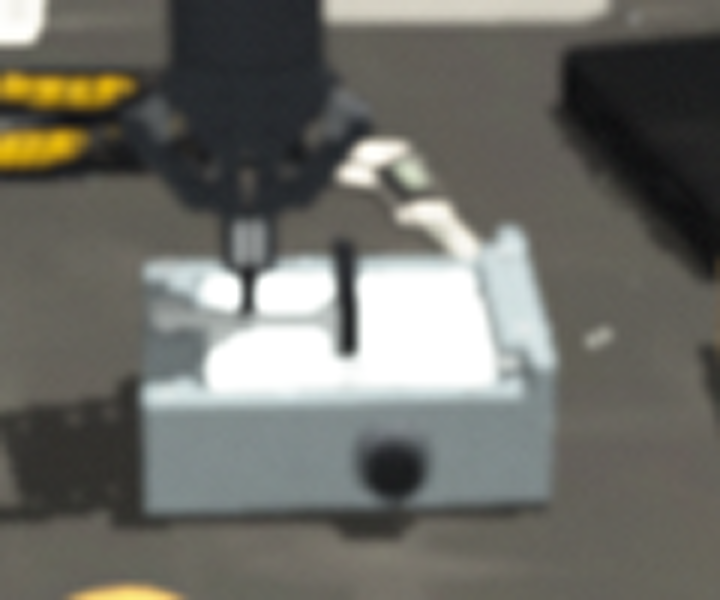

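View pics/r2.png

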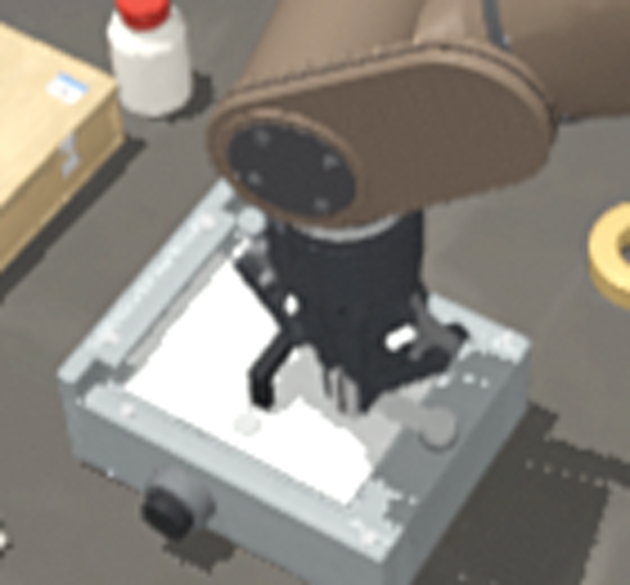

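Request:
{"fn": "arm_command", "kwargs": {
  "steps": [
    [[0,0,0],[-0.002,0,0],-1],
    [[0,0,0],[-0.003,0,0],-1]
  ]
}}

```text
time: 18.32
eef_pos: [0.5009, 0.2116, 0.0832]
tcp_rot: [0.713, 0.701, 0.002, -0.003]
contact_force: [-0.3, 12.0, -2.2]
opening: 0.001
```

The latch is against its stop: 12 N of push moved it only 0.3 mm more. Backing off sideways, then up, for a check view.

Request:
{"fn": "arm_command", "kwargs": {
  "steps": [
    [[0,0,0],[0.008,0,0],-1],
    [[0,0,0],[0.012,0,-0.01],-1],
    [[0,0,0],[0.012,0,-0.06],-1],
    [[0,0,0],[0.012,0,-0.12],-1],
    [[0,0,0],[0.0,0,-0.17],-1],
    [[0,0,0],[-0.06,0.02,-0.18],-1],
    [[0,0,0],[-0.095,0.035,-0.18],-1],
    [[0,0,0],[-0.095,0.035,-0.18],-1],
    [[0,0,0],[-0.095,0.035,-0.18],-1]
  ]
}}

```text
time: 19.45
eef_pos: [0.5343, 0.1147, 0.2626]
tcp_rot: [0.714, 0.701, 0.002, -0.003]
contact_force: [-1.2, -0.3, -0.3]
opening: -0.005
```

```bash
python3 -c "
from tgt import *
stat()
st=get_state();w=read_camera('wrist');crop(w['frame'],190,10,270,230,2.9,'pics/z1.png')
for q in [(-87,0,75),(-47,0,100),(-41,0,75),(-67,58,65),(-67,-58,65),(-70,58,65),(-73.5,62,66),(74,58,82)]: print(q,((proj(w,h2w(q),st)[0]-[190,10])*2.9).round(0))
s=read_camera('side');crop(s['frame'],250,170,120,100,6,'pics/z2.png')
cv2.imwrite('pics/z3.png',read_camera('scene')['frame'][:,:,::-1])
"
```

```text
t 19.45 p [0.5343 0.1147 0.2626] F [-1.2 -0.3 -0.3] op -0.005
(-87, 0, 75) [130. 352.]
(-47, 0, 100) [247. 348.]
(-41, 0, 75) [276. 352.]
(-67, 58, 65) [189. 157.]
(-67, -58, 65) [207. 532.]
(-70, 58, 65) [180. 157.]
(-73.5, 62, 66) [167. 142.]
(74, 58, 82) [660. 141.]
```

View pics/z1.png

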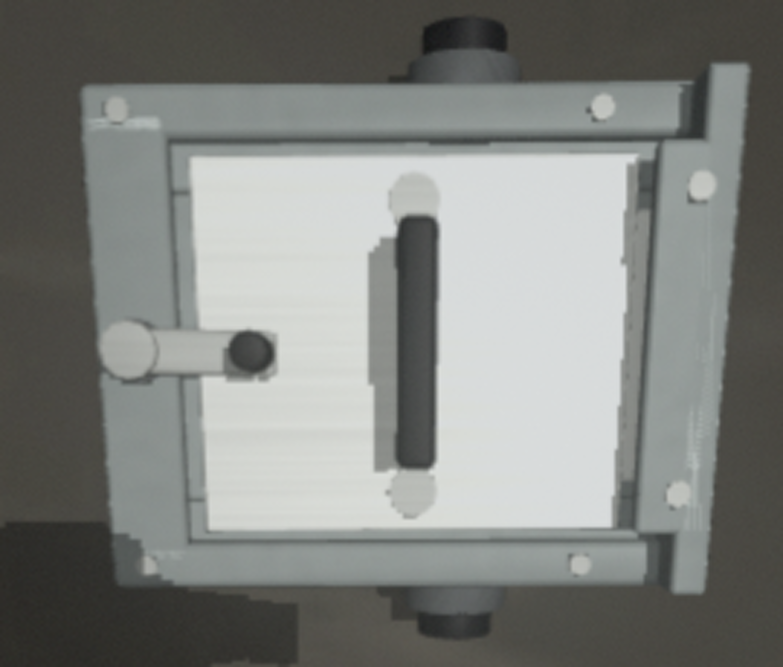

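View pics/z2.png

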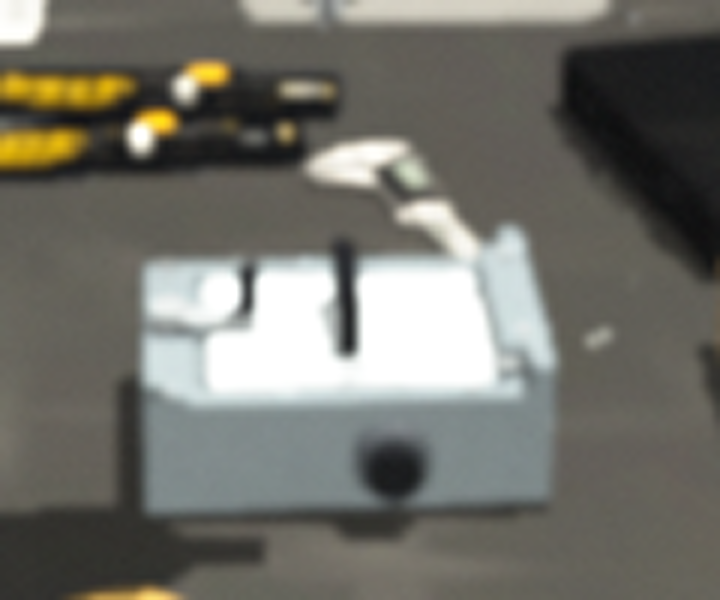

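View pics/z3.png

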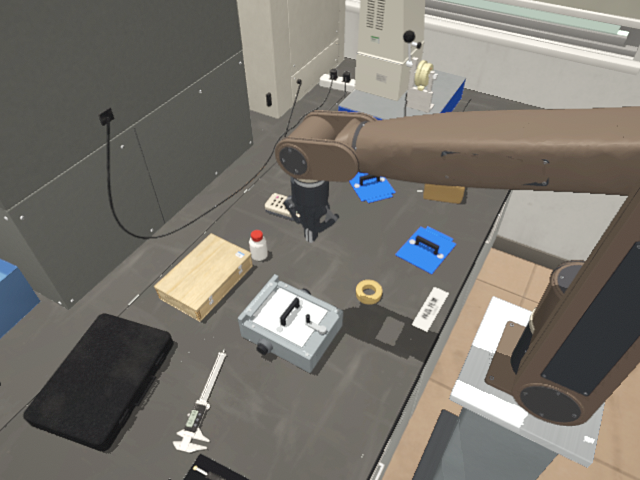

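```bash
python3 -c "
from plant import *
print(sign_off())"
```

```text
the job is handed in; nothing more can be done
None
```

The filter housing is closed and the job is handed in, at about 19.5 s on the robot's clock against the 58 s limit. `sign_off()` returned no verdict.

I took the bare aluminium cover by its handle, not the two blue look-alikes. I slid its lip under the ledge at a tilt of about 0.36 rad and let it rest at a slant on the prop. I then pressed the front edge down with shut fingertips and pushed the latch pin round.

**Last checks:**
- **Cover:** it lies flat. At the end of the press the fingertips were at z = 65 mm, the height of a seated cover's top, with the force risen to 19 N. In the last wrist picture its front corners fall within about 2 pixels (2.9× crop) of where a seated cover slid back to the rear wall should show, with its front edge at housing x = -67 mm.
- **Latch:** it is against its stop. Pushing up to 12 N moved it only another 0.3 mm, and the last view shows the arm along housing +x over the cover's front edge.
- **Surroundings:** by eye, the bottle, tape roll, caliper, meter and blue covers look unmoved in the last scene picture, though the arm partly hides the meter. The gripper is clear of everything.

**Small disagreements:** the fits were off by 1–2 pixels in scale, which could mean 3 mm in the height of the held cover. I raised the insertion by 1 mm to leave room for that.

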